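Register a tube cassette in the corner nest and hold it

ROBOT

A 6-joint arm with a two-finger parallel gripper is mounted at the origin on a cart in front of the work surface, level with it; the furniture and walls round the work are solid. World frame = base frame: x ahead of the robot, y to its left, z up, the work surface at z = 0. Lengths are in m, angles in degrees, forces in N, time in s.
With the tool pointing down it reaches from about 0.4 to 0.825 m from the base axis. Payload 7 kg.
Tool frame: the origin (TCP) lies between the finger pads; the fingertips stand 19 mm ahead of it and the grasp point (between the pads) is the TCP; z points along the fingers, y is the line along which they close (so a half turn about z gives the same grasp; the last joint's range is limited). The gripper opens to 88 mm and grips with 3 to 60 N. Pads are 19 mm wide; open, the fingers measure 130 mm over their backs; the gripper's body (78 mm by 193 mm) begins 47 mm behind the grasp point.
Start: joints at [-60.728, 20.546, 0.682, 0, -70.136, -16.507], TCP at [0.149, -0.658, 0.212] pointing down, gripper open.
Joint ranges: [-176.03, 176.03], [-82.01, 121.73], [-58.28, 71.71], [-173.87, 95.51], [-174.79, -0.11], [-173.66, 173.66]. Speed limits (degrees/s): [136.94, 136.94, 172.46, 180, 180, 180].

INTERFACE

Orientations are given as [roll, pitch, yaw] about the fixed x, y, z axes, in that order (R = Rz(yaw) Ry(pitch) Rx(roll)).
In Python, from plant import r gives the robot as it stands. The module is installed in compiled form; this text tells all that it offers.
- The arm moves only by the shell command python3 -m pendant 'ROWS' [OPENING] [FORCE]. ROWS is JSON, a list of rows, each a list of 6 numbers: the shift along the tool's x, y, z in mm, then the turn, a rotation vector about the tool's x, y, z in rad. In form: [[tx, ty, tz, wx, wy, wz], ...]. A call has 1 to 20 rows; each row is the pose to reach, as a shift and turn from the pose commanded when the call began, along the tool's axes at that moment; what a row does not reach only later rows make up. A row lasts 1/8 s, in which the tool goes at most 62.5 mm and 10.7 degrees, less where a joint would pass 70% of its speed; a pose out of reach is approached as far as the arm can. A call with a gripper value outside its range is refused whole. OPENING is the finger opening in mm, from 0 to 87.6, set as the call begins (- or left out, the last holds). The fingers move at their own pace and stop on an object; FORCE is the grip in N (left out, the last holds). Time passes only in rows, so rows that repeat a pose let the fingers close. It gives the time, the measured TCP pose, the force, the opening and the grip force at its end, in the units of the state.
- r.get_state(): the state, without advancing time (a new reading comes with each control period).
- r.capture(name): name is "scene" or "top"; returns the picture (384x512x3 uint8, red, green, blue); there is no depth.
- r.camera_params(name): a dict with "mtx" (3x3 intrinsics, pixels), "rvec" (rotation vector, rad) and "tvec" (3), from world to camera coordinates, as OpenCV has them. Camera axes: x right, y down, z forward; pixel columns grow to the right and rows downward; lengths in m; the calibration is good to about 2 mm. A picture is of the moment at which its call begins. camera_params takes no time and is no camera call.
- r.close_job(): hands the job in; it is judged then, once.
The state is a dict: "time_s": time; "joints": joint angles; "qd": joint speeds; "joint_torque": joint torques, N m; "tcp_pos": TCP position; "eef_rot": TCP orientation; "contact_force": force on the tool from outside, world axes, zero at the start; "moment": the same for the moment, N m; "gripper_width": finger opening in m; "gripper_force": force on a finger pad.
Only numpy, scipy, OpenCV 4.12 (cv2) and the standard library are available. Lean on these libraries where they do the work, as an engineer would, in place of code of your own. Each camera call takes 0.05 s, during which the arm holds its last target. There are 200 camera calls.

TASK

Set the long tube cassette up for reading in the metal corner nest. First, before bringing the cassette in, press the nest's plunger all the way down to its stop so that it is out of the way; then stand the long cassette flat on the two rest strips, slide it into the corner until its long side touches both side blocks and its end touches the end stop, and finish while still holding it there, square and firmly pressed against both stops: do not let go of it. Leave the short cassette, the white rack and the tip box where they are.

Things in the scene. Friction and masses are not known exactly. Their poses are not given: they have to be found in the camera images.
- nest: Fixed aluminium plate 150 (x) x 190 (y) x 8 mm. Origin: centre of its underside on the bench; z up; +x (side stop) roughly away from the robot, +y (end stop) roughly left; open at -x and -y. Two grey rest strips along x, 12 mm wide, at y = -31 and +49 mm, x = -69 to +44 mm, tops 13 mm above the bench; the long cassette stands across both, its length along the nest's y.
- seat (a point): Point in the nest (axes as the nest's) where the long cassette's origin is when it is fully home: nest x +30, y +9, z +13 mm (height of the strip tops). The plunger is straight below it.
- side_stop: Steel side stop fixed on the nest: two blocks 14 x 27 mm, tops 38 mm above the bench (25 above the strips), a 70 mm gap between them (only a 5 mm high bar behind it). Origin: on the plate's top, in the plane of the faces that the cassette's long side touches (they look to nest -x), midway between the blocks, 15 mm in x from the seat.
- end_stop: Steel end stop fixed on the nest: one block 60 (x) x 14 mm, top 38 mm above the bench. Origin: on the plate's top, middle of the face that the cassette's end touches (it looks to nest -y); from the seat it lies 66 mm in y and -15 mm in x.
- plunger (a joint): Plunger slide (m): 0 = fully up, 0.016 = fully down at its stop. Pushing it takes 5 to 7 N; stiff, it stays down where it is pushed. Up, it keeps the cassette from resting on the strips.
- plunger_top (a point): Centre of the top of the plunger's round black head, 18 mm across, standing between the two strips in the middle of the nest's seat. Fully up it is 26 mm above the bench; fully down 10 mm above the bench, 2 mm above the plate and 3 mm below the strip tops.
- cassette_long: Long low tube cassette, dark grey, loose, 0.08 to 0.17 kg: solid block 30 wide (x) x 124 long (y) x 68 mm high; a 24 mm wide, 8 mm high foot reaches 66 mm from the middle at both ends (132 mm in all) and touches the end stop. Origin: centre of its underside, z up. Same both ways round. Grasp across its 30 mm width, in the middle, upper half.
- cassette_short: Short dark tube cassette, 31 x 92 x 80 mm, loose, a bystander to leave alone. Origin: centre of its underside, y along its length.
- sample_rack: White sample rack with windows, 28 x 140 x 58 mm, loose, a bystander to leave alone. Origin: centre of its underside, y along its length.
- tip_box: Pipette tip box with a clear lid, 99 x 123 x 90 mm, loose, a bystander to leave alone. Origin: centre of its underside.
Not all that is in view belongs to the job. What is shaped like the cassette_long but blue is not meant.

How it is judged (in metres and radians):
On the way, in this order (a step that is already met when the one before it is completed fails the run):
1. the plunger is pressed fully down (at least 13.5 of 16 mm) while the long cassette is still away from the nest (value of joint plunger above 0.0135 m and horizontal distance between cassette_long and seat above 0.12 m), for 0.2 s.
2. the long cassette stands in the nest, upright and down on the strips (horizontal distance between cassette_long and seat below 0.06 m and z of cassette_long in the frame of seat below 0.004 m and angle between cassette_long's own z axis and vertical below 0.08 rad), for 0.1 s.
At the end, for the whole second after the job is handed in: Plunger still down (12.5+ mm of 16); long cassette on the strips within 3 mm of the seat in x, y and 4 mm in height, within 0.03 rad of square, 0.05 of upright, at rest; fingers still hold it (over 3 N); over 1 N on the side stop and over 1 N on the end stop (value of joint plunger above 0.0125 m and x of cassette_long in the frame of seat between -0.003 and 0.003 m and y of cassette_long in the frame of seat between -0.003 and 0.003 m and z of cassette_long in the frame of seat between -0.003 and 0.004 m and angle between the y axis of cassette_long and the y axis of nest, either way round below 0.03 rad and angle between cassette_long's own z axis and vertical below 0.05 rad and contact force between cassette_long and side_stop above 1 N and contact force between cassette_long and end_stop above 1 N and contact force between the fingers and cassette_long above 3 N and linear speed of cassette_long below 0.02 m/s); the arm keeps its last pose, push and grip.
It fails at once if the short cassette is moved more than 20 mm (distance of cassette_short from where it was at the start of the episode above 0.02 m).
It fails at once if the white rack is moved more than 20 mm (distance of sample_rack from where it was at the start of the episode above 0.02 m).
It fails at once if the tip box is moved more than 20 mm (distance of tip_box from where it was at the start of the episode above 0.02 m).
It also fails if it takes over 72 s, if anything falls off the work surface, if the arm or the gripper's body presses on something with over 40 N, if the wrist force passes 120 N, or if a joint passes its speed limit or range.

## Working session

There is one attempt and no reset: what is moved stays moved. The work goes in short steps, Python scripts to look and compute and a shell command to move; the robot and the scene stay as the last step left them, time stands still between calls to the robot, and variables do not carry over. Pictures are saved under pics/ and viewed, at most 13 in all, crops included, and the job is handed in when it is done.

```bash
mkdir -p pics; python3 - <<'E'
from plant import r
import cv2
for n in("scene","top"):
    cv2.imwrite(f"pics/{n}0.png",r.capture(n)[:,:,::-1].copy())
    p=r.camera_params(n); print(n,p)
print(r.get_state())
E
```

```text
scene {'mtx': array([[446.49377011,   0.        , 256.3146329 ],
       [  0.        , 446.49377011, 191.26637068],
       [  0.        ,   0.        ,   1.        ]]), 'rvec': array([ 2.10773145, -1.25591906,  0.48848264]), 'tvec': array([-0.32311472,  0.30690524,  1.64547012])}
top {'mtx': array([[452.8032399 ,   0.        , 255.76313282],
       [  0.        , 452.8032399 , 194.29339935],
       [  0.        ,   0.        ,   1.        ]]), 'rvec': array([ 1.93044744, -1.87405854,  0.53466148]), 'tvec': array([-0.10226359,  0.47084575,  1.95727657])}
{'time_s': 0.1, 'joints': array([-6.07286164e+01,  2.05845561e+01,  6.39770058e-01, -1.73824454e-02,
       -7.01360308e+01, -1.65069258e+01]), 'qd': array([-0.00046675, -0.05579048,  0.16024584,  0.14610191, -0.05463725,
       -0.03374786]), 'joint_torque': array([-2.06312514e-03, -5.84161663e+01,  2.93751776e+01,  7.01551393e+00,
        1.01268434e-02, -6.25587109e-05]), 'tcp_pos': array([ 0.14900761, -0.65788176,  0.21075451]), 'eef_rot': array([ 1.79917871e+02, -7.29636744e-03, -1.67241455e+02]), 'contact_force': array([-0.74955284,  0.06560766,  0.38690366]), 'moment': array([ 0.02635423,  0.03626879, -0.0179451 ]), 'gripper_force': 0.0, 'gripper_width': 0.08784472214446422}
```

View pics/scene0.png

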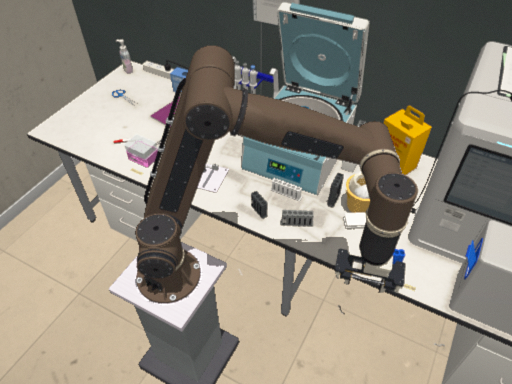

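View pics/top0.png

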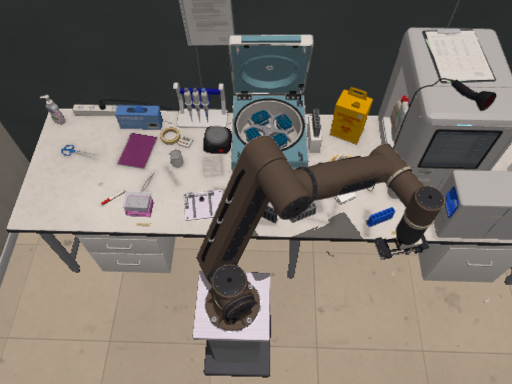

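The scene view shows the nest near (212,177), dark items at (259,204), (297,217) and (335,190), and the white rack at (287,190). In the top view the nest is at (203,205), and the arm partly hides the cassettes around (268,213) and (303,212). I'll enlarge both.

```bash
python3 - <<'E'
import cv2,numpy as np
a=cv2.imread("pics/scene0.png")[150:240,190:350]; b=cv2.imread("pics/top0.png")[180:240,170:330]
f=lambda i,k:cv2.resize(i,None,fx=k,fy=k,interpolation=cv2.INTER_CUBIC)
cv2.imwrite("pics/c0.png",np.vstack([f(a,4),f(b,4)]))
E
```

```text
(no output)
```

View pics/c0.png

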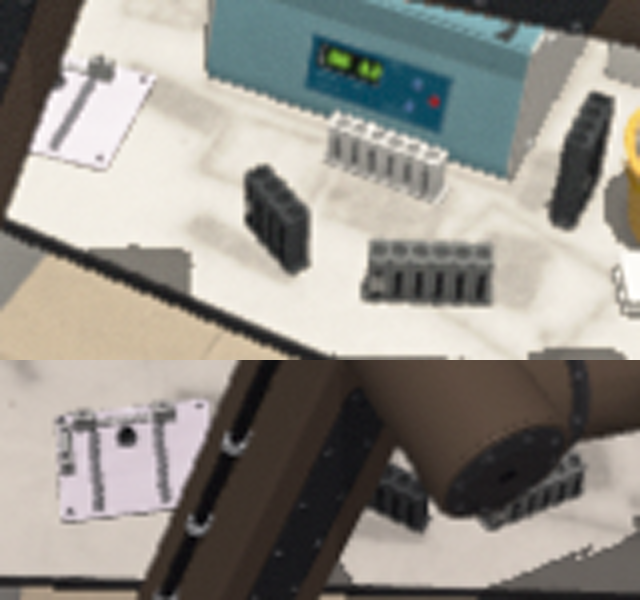

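The upper crop (scene) shows three dark blocks: A, four wells, at (259,204); B, six wells, greyer, with an end foot, at (297,217), likely the long one; and C at (335,190). The lower crop (top) shows the nest plate, with corners at about (184,193), (222,190) and (185,310/…), and the plunger head at about (201.8,199).

```bash
cat > h.py <<'E'
import cv2,numpy as np
from plant import r
P={n:r.camera_params(n) for n in("scene","top")}
def ray(n,uv,z):
    p=P[n];R=cv2.Rodrigues(p["rvec"])[0];uv=np.atleast_2d(np.float64(uv))
    d=np.c_[cv2.undistortPoints(uv[:,None],p["mtx"],None)[:,0],np.ones(len(uv))]@R
    c=-R.T@p["tvec"]; return c+d*((z-c[2])/d[:,2])[:,None]
def proj(n,X):
    p=P[n];return cv2.projectPoints(np.float64(X).reshape(-1,1,3),p["rvec"],p["tvec"],p["mtx"],None)[0][:,0]
E
python3 - <<'E'
from h import *
np.set_printoptions(precision=4,suppress=True)
for n in P: R=cv2.Rodrigues(P[n]["rvec"])[0];print(n,-R.T@P[n]["tvec"])
im=cv2.imread("pics/top0.png");lab=cv2.cvtColor(im,cv2.COLOR_BGR2LAB).astype(int)
print(lab[215,195],lab[225,175],lab[195,215])
w=((lab[...,2]<128)&(lab[...,0]>170)).astype(np.uint8);w[:180]=0;w[240:]=0;w[:,:170]=0;w[:,225:]=0
c=max(cv2.findContours(w,0,2)[0],key=cv2.contourArea)[:,0]
print(cv2.contourArea(c)); h=cv2.convexHull(c)[:,0]; print(np.c_[h,ray("top",h,.008)[:,:2]])
g=im[192:206,194:210].min(2); print(g)
y,x=np.mgrid[192:206,194:210]; wt=np.clip(120-g.astype(float),0,None)
u=[(x*wt).sum()/wt.sum(),(y*wt).sum()/wt.sum()];print(u,ray("top",u,.022))
for q in ((259,204),(297,217),(335,190)):print(ray("scene",q,.035))
E
```

```text
scene [-0.6288 -0.7143  1.4144]
top [-0.6323 -0.1242  1.9099]
[119 130 127] [206 130 133] [211 135 124]
485.5
[[221.     190.       0.5727   0.0881]
 [221.     197.       0.5319   0.0852]
 [220.     200.       0.5144   0.0889]
 [214.     214.       0.4348   0.1121]
 [213.     216.       0.4237   0.1161]
 [208.     217.       0.4175   0.1396]
 [200.     218.       0.4109   0.1775]
 [191.     219.       0.4042   0.2201]
 [186.     219.       0.4035   0.244 ]
 [185.     218.       0.4088   0.2494]
 [185.     209.       0.4585   0.255 ]
 [188.     198.       0.5213   0.2473]
 [217.     190.       0.5721   0.108 ]]
[[192 181 193 192 198 201 207 213 218 207 197 199 195 180 156 158]
 [191 200 195 192 196 196 196 194 196 193 171 180 168 179 125  86]
 [175 192 170 158 175 175 174 166 175 155 152 153 156 177 123  84]
 [130 144 143 153 176 161 144 129 127 125 148 133 142 170 127  88]
 [117 128 125 146 171 170 123 104 131 182 198 200 201 199 155 117]
 [170 199 201 202 201 161  80  24  27 133 188 198 198 198 138 107]
 [129 186 201 200 196 114  37  23  30  63 172 197 198 199 147 113]
 [128 188 201 201 183 102  38  33  41  65 156 195 199 200 165 122]
 [112 183 201 201 201 130  64  58  72  88 179 198 200 201 162 119]
 [136 189 201 200 201 163 127 117 121 157 191 200 201 201 158 117]
 [109 182 201 201 201 201 202 202 202 202 202 202 202 202 177 127]
 [109 185 203 205 204 203 203 203 203 203 202 201 201 201 178 129]
 [123 189 205 205 205 204 203 203 202 202 202 201 201 201 201 143]
 [125 190 204 205 203 203 203 202 201 202 202 202 203 202 200 148]]
[np.float64(201.8637083993661), np.float64(198.12361331220285)] [[0.5141 0.1767 0.022 ]]
[[ 0.4352 -0.1441  0.035 ]]
[[ 0.4465 -0.3105  0.035 ]]
[[ 0.6565 -0.3892  0.035 ]]
```

```bash
python3 - <<'E'
from h import *
np.set_printoptions(precision=4,suppress=True)
g=cv2.imread("pics/top0.png").min(2).astype(float)
def fit(pts,z):
    X=ray("top",pts,z)[:,:2];m=X.mean(0);d=np.linalg.svd(X-m)[2][0];res=(X-m)@[-d[1],d[0]]
    k=abs(res)<2*res.std()+1e-4;X=X[k];m=X.mean(0);d=np.linalg.svd(X-m)[2][0];return m,d,np.degrees(np.arctan2(d[1],d[0]))
for a,b,r0,r1 in((189,199,202,217),(205,213,201,214)):
    pts=[]
    for v in range(r0,r1):
        u=np.arange(a,b);w=np.clip(185-g[v,a:b],0,None);pts.append(((u*w).sum()/w.sum(),v))
    print(np.array(pts)[:,0]);print(fit(pts,.013))
print(g[212:226,186:212:2].astype(int))
pts=[]
E
python3 -c "
import cv2
a=cv2.imread('pics/top0.png')[185:225,180:230]
cv2.imwrite('pics/n0.png',cv2.resize(a,None,fx=12,fy=12,interpolation=cv2.INTER_NEAREST))"
```

```text
[193.197  193.2097 193.1379 193.3143 193.3613 193.4074 193.8235 193.7557
 193.8253 194.1314 194.1885 194.0949 194.3533 194.1574 194.1773]
(array([0.457 , 0.2117]), array([-0.9837, -0.18  ]), np.float64(-169.63092171655492))
[209.3466 209.7809 209.7989 210.0809 210.087  210.2994 210.0843 210.233
 210.3165 210.303  210.2121 210.807  210.8598]
(array([0.4705, 0.1332]), array([-0.9867, -0.1624]), np.float64(-170.6566340968072))
[[209 206 206 205 110 186 205 205 205 205 205 205 129]
 [210 206 205 205 112 191 205 204 204 205 205 205 131]
 [210 205 205 205 119 185 205 205 204 204 204 203 145]
 [207 204 205 205 107 186 203 203 203 202 202 201 158]
 [202 201 206 204 108 185 204 204 204 206 207 199 192]
 [180 175 206 206 134 191 208 198 194 190 196 173 145]
 [173 160 209 199 197 191 199 176 164 126 125 162 191]
 [187 193 202 171 149 126 149 189 192 189 191 190 190]
 [132 124 149 184 189 189 191 192 189 190 190 189 190]
 [189 186 186 188 188 189 191 191 189 189 189 189 191]
 [187 185 186 188 189 190 192 188 189 190 189 190 185]
 [188 186 185 189 189 192 192 188 189 189 189 190 155]
 [189 188 186 188 190 190 191 189 187 189 189 190 115]
 [188 187 186 189 190 189 189 189 190 189 189 191  82]]
```

View pics/n0.png

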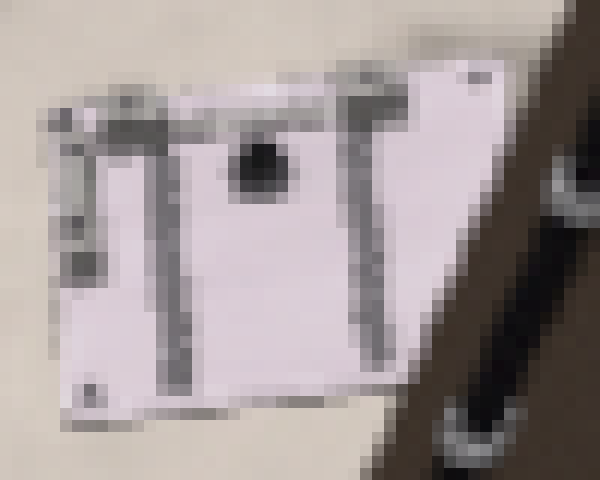

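The enlarged nest shows the plunger head at about (201.7,198.5), the strips running from (193,197) to (194.3,217) and from (209.5,196) to (211,215), and the stops at the back and left. That gives a nest yaw of about 9.5°. Next I'll press the plunger, which also clears the top view of the cassettes.

```bash
cat >> h.py <<'E'
from scipy.spatial.transform import Rotation as Ro
def rel(x,y,z,yaw):
    s=r.get_state();R0=Ro.from_euler("xyz",s["eef_rot"],degrees=True)
    R1=Ro.from_euler("xyz",[180,0,yaw],degrees=True)
    print(np.round(R0.inv().apply(np.array([x,y,z])-s["tcp_pos"])*1e3,1),np.round((R0.inv()*R1).as_rotvec(),4))
E
python3 - <<'E'
from h import *
rel(.48,-.35,.212,-130);rel(.513,.177,.212,-80.5);rel(.513,.177,.1,-80.5)
print(ray("top",(201.75,198.2),.026))
E
```

```text
[-390.8  227.2   -1. ] [ 1.4e-03  3.0e-04 -6.5e-01]
[-5.394e+02  7.339e+02 -3.000e-01] [ 1.2000e-03  1.0000e-03 -1.5139e+00]
[-539.4  733.7  111.7] [ 1.2000e-03  1.0000e-03 -1.5139e+00]
[[0.51123625 0.17659651 0.026     ]]
```

```bash
python3 -m pendant '[[-391,227,0,0,0,-0.65],[-391,227,0,0,0,-0.65],[-391,227,0,0,0,-0.65],[-391,227,0,0,0,-0.65],[-391,227,0,0,0,-0.65],[-391,227,0,0,0,-0.65],[-391,227,0,0,0,-0.65],[-391,227,0,0,0,-0.65],[-539,734,0,0,0,-1.514],[-539,734,0,0,0,-1.514],[-539,734,0,0,0,-1.514],[-539,734,0,0,0,-1.514],[-539,734,0,0,0,-1.514],[-539,734,0,0,0,-1.514],[-539,734,0,0,0,-1.514],[-539,734,0,0,0,-1.514],[-539,734,0,0,0,-1.514],[-539,734,0,0,0,-1.514]]' 0 20
python3 - <<'E'
from h import *
rel(.512,.1767,.09,-80.5)
im=r.capture("top")[:,:,::-1].copy();cv2.imwrite("pics/top1.png",im)
b=r.capture("scene")[:,:,::-1].copy();cv2.imwrite("pics/scene1.png",b)
f=lambda i,k:cv2.resize(i,None,fx=k,fy=k,interpolation=cv2.INTER_CUBIC)
cv2.imwrite("pics/c1.png",np.vstack([f(im[150:235,180:380],4),f(b[165:230,190:390],4)]))
E
```

```text
time_s: 2.35
tcp_pos: [0.5125, 0.1779, 0.2109]
eef_rot: [179.9, -0.0, -80.4]
contact_force: [-0.0, -0.0, 0.5]
gripper_width: 0.0005
gripper_force: 0.0
[  1.    0.5 120.9] [ 0.001  -0.0005  0.0023]
```

View pics/c1.png

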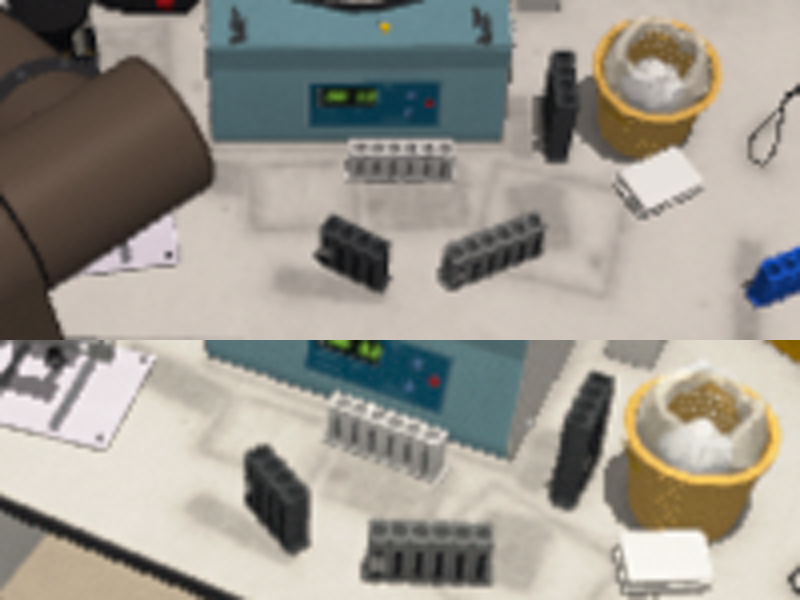

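Top crop: the long cassette B (six wells, greyer) runs from about (291,221) to (316,204) in full-image pixels. The short one A is at (268,213), the white rack at (280,190), C at (320,177) next to the bucket, and the blue one at (375,217). I'll press the plunger down now, then measure B.

```bash
python3 -m pendant '[[1,1,60,0,0,0],[1,1,120,0,0,0],[1,1,150,0,0,0],[1,1,162,0,0,0],[1,1,166,0,0,0],[1,1,170,0,0,0],[1,1,174,0,0,0],[1,1,174,0,0,0]]'
python3 - <<'E'
from h import *
np.set_printoptions(precision=4,suppress=True)
for n,(u0,u1,v0,v1) in {"top":(284,322,198,228),"scene":(278,318,205,230)}.items():
    g=cv2.imread(f"pics/{n}1.png").min(2)
    k=4;G=cv2.resize(g[v0:v1,u0:u1],None,fx=k,fy=k,interpolation=cv2.INTER_CUBIC)
    m=(G<135).astype(np.uint8)
    c=max(cv2.findContours(m,0,2)[0],key=cv2.contourArea);h=cv2.approxPolyDP(cv2.convexHull(c),2.5,True)[:,0]
    uv=(h+.5)/k-.5+[u0,v0]
    print(n,cv2.contourArea(c)/16);print(np.c_[uv,ray(n,uv,0)[:,:2],ray(n,uv,.068)[:,:2]])
E
```

```text
time_s: 3.45
tcp_pos: [0.5119, 0.1756, 0.0379]
eef_rot: [-180.0, 0.0, -80.5]
contact_force: [0.0, -0.8, -0.4]
gripper_width: 0.0008
gripper_force: 0.0
top 309.5625
[[316.875  206.125    0.4981  -0.3863   0.4579  -0.3769]
 [315.625  212.375    0.4627  -0.3788   0.4238  -0.3697]
 [313.875  214.125    0.4528  -0.3699   0.4141  -0.3612]
 [293.625  222.125    0.4059  -0.2714   0.369   -0.2662]
 [291.125  221.875    0.4069  -0.2595   0.3699  -0.2546]
 [289.125  219.625    0.4189  -0.25     0.3815  -0.2455]
 [288.875  217.125    0.4326  -0.2489   0.3947  -0.2445]
 [290.625  212.125    0.4606  -0.2576   0.4217  -0.2529]
 [292.375  210.125    0.472   -0.2663   0.4327  -0.2612]
 [310.125  202.375    0.5186  -0.354    0.4776  -0.3458]
 [314.375  202.375    0.5192  -0.3749   0.4782  -0.3659]]
scene 479.5625
[[282.125  210.375    0.4768  -0.2308   0.4236  -0.254 ]
 [284.375  209.625    0.4849  -0.2372   0.4314  -0.2602]
 [311.875  210.375    0.5354  -0.3395   0.4794  -0.3575]
 [313.125  215.875    0.5106  -0.3559   0.4558  -0.3732]
 [312.625  224.875    0.4663  -0.3731   0.4137  -0.3895]
 [311.875  225.875    0.4602  -0.3725   0.4078  -0.3889]
 [281.125  224.875    0.406   -0.2612   0.3562  -0.283 ]
 [279.875  223.625    0.4094  -0.2539   0.3595  -0.276 ]
 [279.875  220.875    0.4222  -0.2475   0.3717  -0.27  ]]
```

Force is only about 0 N although the tips are computed to be 7 mm into the plunger's travel. I'll look at it.

```bash
python3 - <<'E'
from h import *
a=r.capture("scene")[:,:,::-1].copy();b=r.capture("top")[:,:,::-1].copy()
s=r.get_state();print(s["contact_force"],s["tcp_pos"])
tip=s["tcp_pos"]-[0,0,.019];print(proj("scene",tip),proj("top",tip))
f=lambda i,k:cv2.resize(i,None,fx=k,fy=k,interpolation=cv2.INTER_CUBIC)
cv2.imwrite("pics/c2.png",np.hstack([f(a[150:210,180:240],6),f(b[170:230,170:230],6)]))
E
```

```text
[-0.24244949 -0.03301619 -0.68611091] [0.51194919 0.17570354 0.03793701]
[[204.0683467  169.40246843]] [[202.09402418 198.83345543]]
```

View pics/c2.png

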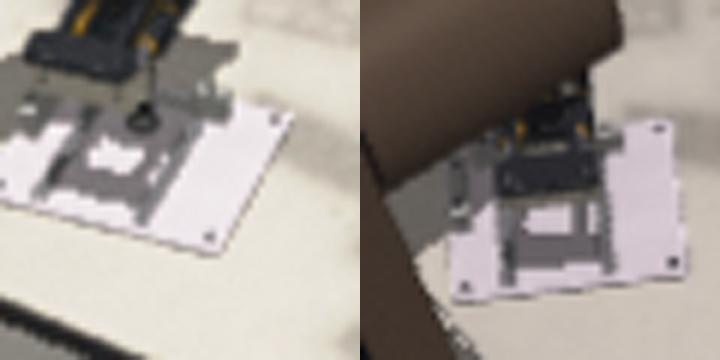

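The left crop shows the fingertips right on the plunger head, at crop (143,117), which matches the projected tip. The plunger is probably moving and holding by friction. I'll press further and watch the force.

```bash
python3 -m pendant '[[0,0,2,0,0,0],[0,0,4,0,0,0]]'; python3 -m pendant '[[0,0,2,0,0,0],[0,0,4,0,0,0]]';python3 -m pendant '[[0,0,2,0,0,0],[0,0,4,0,0,0],[0,0,4,0,0,0]]'
```

```text
time_s: 3.8
tcp_pos: [0.5118, 0.1756, 0.0335]
eef_rot: [-180.0, 0.0, -80.5]
contact_force: [0.3, -0.6, -0.8]
gripper_width: 0.0005
gripper_force: 0.0
time_s: 4.05
tcp_pos: [0.5118, 0.1755, 0.0294]
eef_rot: [180.0, -0.0, -80.5]
contact_force: [-0.4, -0.2, -0.3]
gripper_width: 0.0003
gripper_force: 0.0
time_s: 4.42
tcp_pos: [0.5117, 0.1754, 0.0253]
eef_rot: [180.0, -0.0, -80.5]
contact_force: [0.2, 0.7, 0.4]
gripper_width: 0.0006
gripper_force: 0.0
```

```bash
python3 - <<'E'
from h import *
a=r.capture("scene")[:,:,::-1].copy()
s=r.get_state();tip=s["tcp_pos"]-[0,0,.019];print(proj("scene",[tip,tip+[0,0,.019],[.511,.1766,.01],[.511,.1766,.026]]))
f=lambda i,k:cv2.resize(i,None,fx=k,fy=k,interpolation=cv2.INTER_CUBIC)
cv2.imwrite("pics/c3.png",f(a[145:195,180:240],13))
E
```

```text
[[204.33573178 171.43398031]
 [203.95755014 168.39614149]
 [203.96204873 170.89416248]
 [203.64129962 168.33219207]]
```

View pics/c3.png

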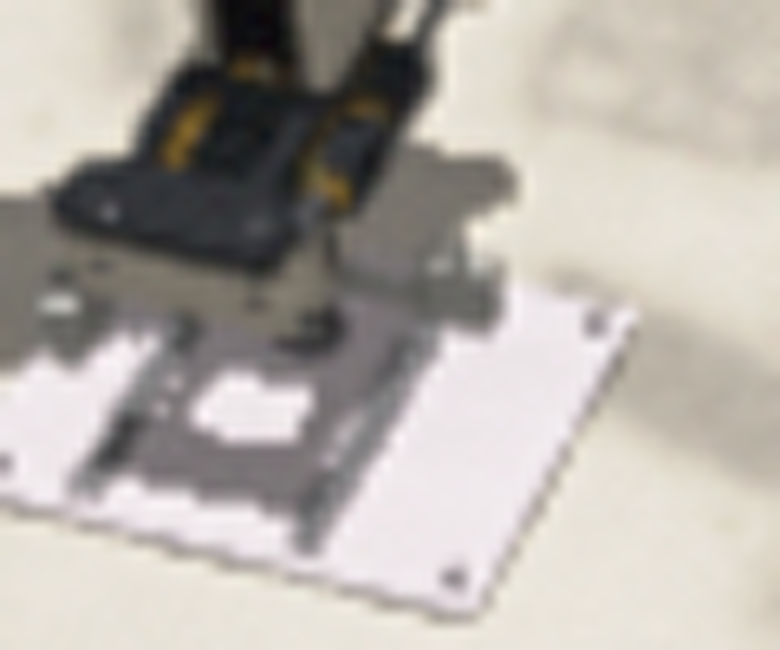

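The view shows the gripper body hiding most of the fingers. The dark head, at about (204,170.5) in full-image pixels, sits lower than before, so it seems to be going down. I'll push on until a firm force appears.

```bash
for i in 1 2; do python3 -m pendant '[[0,0,1,0,0,0],[0,0,2,0,0,0],[0,0,2,0,0,0]]' | grep -E 'tcp_pos|contact'; done; python3 -c "
from h import *;s=r.get_state();print(s['contact_force'],s['moment'],s['joint_torque'])"
```

```text
tcp_pos: [0.5118, 0.1755, 0.0235]
contact_force: [-0.5, -0.5, -0.1]
tcp_pos: [0.5117, 0.1755, 0.0215]
contact_force: [-1.0, 1.0, 0.2]
[-0.98265633  0.9885912   0.19604667] [ 0.01380349  0.15014715 -0.05570951] [ 2.57430074e-03 -4.80891895e+01  2.03563768e+01  4.86321107e+00
  1.22286117e-02  9.35703406e-05]
```

```bash
for i in 1 2 3; do python3 -m pendant '[[0,0,1,0,0,0],[0,0,2,0,0,0]]' | grep -E 'tcp_pos|contact'; done
```

```text
tcp_pos: [0.5118, 0.1755, 0.0195]
contact_force: [0.1, 0.6, 0.3]
tcp_pos: [0.5118, 0.1755, 0.0175]
contact_force: [0.0, -0.4, -0.1]
tcp_pos: [0.5118, 0.1755, 0.0155]
contact_force: [1.3, 0.7, -0.6]
```

```bash
python3 - <<'E'
from h import *
a=r.capture("scene")[:,:,::-1].copy();cv2.imwrite("pics/scene4.png",a)
print(r.get_state()["joints"])
o=cv2.imread("pics/scene1.png");f=lambda i:cv2.resize(i[125:195,180:240],None,fx=6.6,fy=8,interpolation=cv2.INTER_CUBIC)
cv2.imwrite("pics/c4.png",np.hstack([f(o),f(a)]))
E
```

```text
[ 3.96891720e+01  2.02006858e+01 -2.97695070e+01 -4.82929300e-03
 -4.00413656e+01 -3.01794941e+01]
```

View pics/c4.png

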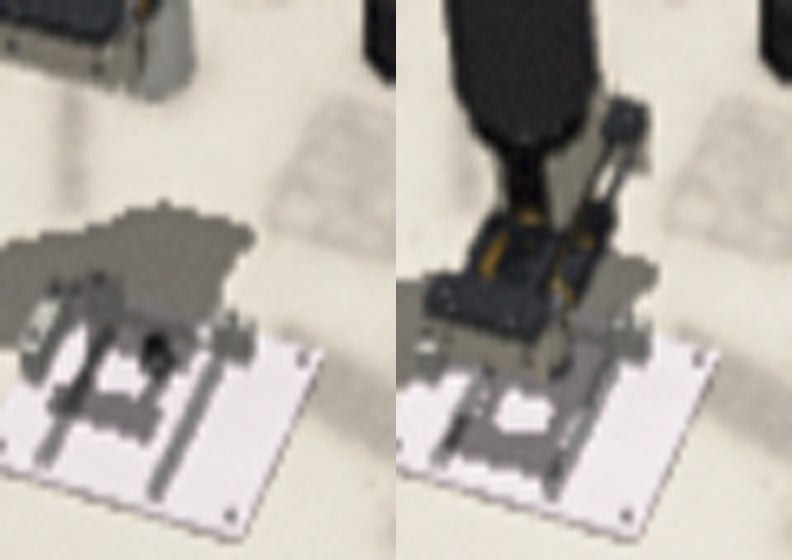

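```bash
python3 - <<'E'
from h import *
np.set_printoptions(precision=1,suppress=True)
for t,zs in ((np.array([.5125,.1779,.2109]),"hi"),(np.array([.5118,.1755,.0155]),"lo")):
    y=np.array([-.986,-.165,0]);x=np.array([.165,-.986,0]);z=np.array([0,0,-1])
    print(zs,"tcp",proj("scene",t),"tip",proj("scene",t+.019*z))
    for a,b in((.097,.039),(.039,.097)):
        print("body",a,b,proj("scene",[t-.047*z+i*a*y+j*b*x for i,j in((1,1),(1,-1),(-1,1),(-1,-1))]).ravel())
E
```

```text
hi tcp [[199.6 136.1]] tip [[200.  139.6]]
body 0.097 0.039 [197.5 144.1 179.4 139.9 216.4 115.2 199.4 111.5]
body 0.039 0.097 [216.8 138.1 172.7 128.1 224.1 126.3 181.  116.8]
lo tcp [[204.2 170. ]] tip [[204.5 173. ]]
body 0.097 0.039 [202.5 179.3 185.7 175.1 219.8 150.2 203.9 146.5]
body 0.039 0.097 [220.3 173.3 179.3 163.2 227.  161.5 186.9 151.9]
```

The left crop shows the gripper before the descent, with the plunger head at (203.5,168.7). In the right crop the body hides the tips. There is still no contact, so the closed fingertips evidently end short of the nominal 19 mm. I'll keep descending in small checked steps, since body clearance is still ample.

```bash
python3 -m pendant '[[0,0,1,0,0,0],[0,0,2,0,0,0]]' | grep -E 'tcp_pos|contact'; python3 -m pendant '[[0,0,1,0,0,0],[0,0,2,0,0,0]]' | grep -E 'tcp_pos|contact';python3 -m pendant '[[0,0,1,0,0,0],[0,0,2,0,0,0]]' | grep -E 'tcp_pos|contact'
```

```text
tcp_pos: [0.5118, 0.1755, 0.0135]
contact_force: [0.2, 0.3, -0.5]
tcp_pos: [0.5118, 0.1755, 0.0115]
contact_force: [1.1, 1.0, -0.4]
tcp_pos: [0.5119, 0.1756, 0.0098]
contact_force: [-1.5, -0.3, 4.0]
```

```bash
for i in 1 2; do python3 -m pendant '[[0,0,1,0,0,0],[0,0,2,0,0,0]]' | grep -E 'tcp_pos|contact'; done
```

```text
tcp_pos: [0.5119, 0.1755, 0.0077]
contact_force: [-0.7, -0.1, 5.1]
tcp_pos: [0.5119, 0.1756, 0.0056]
contact_force: [-2.0, -0.4, 5.4]
```

A steady 5 N while moving shows the plunger is going down, so the closed tips sit about 15 mm above the reported TCP. Continuing to the stop.

```bash
for i in 1 2; do python3 -m pendant '[[0,0,1,0,0,0],[0,0,2,0,0,0],[0,0,3,0,0,0],[0,0,4,0,0,0]]' | grep -E 'tcp_pos|contact'; done;  for i in 1 2; do python3 -m pendant '[[0,0,1,0,0,0],[0,0,2,0,0,0]]' | grep -E 'time|tcp_pos|contact'; done
```

```text
tcp_pos: [0.5119, 0.1755, 0.0016]
contact_force: [-1.1, -1.1, 4.3]
tcp_pos: [0.5119, 0.1755, -0.0024]
contact_force: [-1.0, -0.6, 6.9]
time_s: 8.52
tcp_pos: [0.5119, 0.1755, -0.0044]
contact_force: [-2.4, -0.3, 6.5]
time_s: 8.78
tcp_pos: [0.512, 0.1755, -0.0054]
contact_force: [-7.2, -1.9, 25.1]
```

The plunger is on its stop (25 N, 15.7 mm of travel). I'll hold briefly and retract. B is at about (0.442,-0.313), with its axis 26° off -y.

```bash
python3 -m pendant '[[0,0,0,0,0,0],[0,0,0,0,0,0],[0,0,-60,0,0,0],[0,0,-120,0,0,0],[0,0,-180,0,0,0],[0,0,-210,0,0,0],[0,0,-210,0,0,0]]' 60 20 | grep -E 'time|tcp_pos|contact|rot'; python3 -c "
from h import *
rel(.4417,-.3126,.2,-64)"
```

```text
time_s: 9.65
tcp_pos: [0.513, 0.1764, 0.2061]
eef_rot: [-179.7, 0.1, -80.5]
contact_force: [0.8, 0.2, -1.0]
[470.5 151.3   4.3] [-0.0051  0.0018 -0.2876]
```

```bash
python3 -m pendant '[[471,151,0,0,0,-0.288],[471,151,0,0,0,-0.288],[471,151,0,0,0,-0.288],[471,151,0,0,0,-0.288],[471,151,0,0,0,-0.288],[471,151,0,0,0,-0.288],[471,151,0,0,0,-0.288],[471,151,0,0,0,-0.288],[471,151,0,0,0,-0.288],[471,151,0,0,0,-0.288]]' 60 20 
cat > nest.py <<'E'
from h import *
np.set_printoptions(precision=4,suppress=True)
a=r.capture("top")[:,:,::-1].copy();b=r.capture("scene")[:,:,::-1].copy()
cv2.imwrite("pics/top5.png",a);cv2.imwrite("pics/scene5.png",b)
# two-view positions of the four dark screw marks / corners come from the picture
f=lambda i,k:cv2.resize(i,None,fx=k,fy=k,interpolation=cv2.INTER_CUBIC)
cv2.imwrite("pics/c5.png",np.vstack([np.hstack([f(a[182:226,178:228],8),f(b[150:194,188:238],8)]),cv2.resize(np.hstack([a[190:230,270:330],b[180:220,280:340]]),(800,248),interpolation=cv2.INTER_CUBIC)]))
E
python3 nest.py; python3 -c "
from h import *
rel(.4417,-.3126,.033,-64);s=r.get_state();t=s['tcp_pos'];print(proj('scene',[t,t-[0,0,.019]]),proj('top',[t,t-[0,0,.019]]))"
```

```text
time_s: 10.9
tcp_pos: [0.44, -0.3139, 0.2021]
eef_rot: [179.9, 0.1, -64.1]
contact_force: [-0.4, 0.7, -0.3]
gripper_width: 0.0598
gripper_force: 0.0
[  0.2  -1.2 169.9] [0.0005 0.0008 0.0012]
[[299.8511778  189.46955007]
 [299.50484377 192.93513813]] [[306.06276921 193.70515795]
 [305.66940966 195.95294754]]
```

View pics/c5.png

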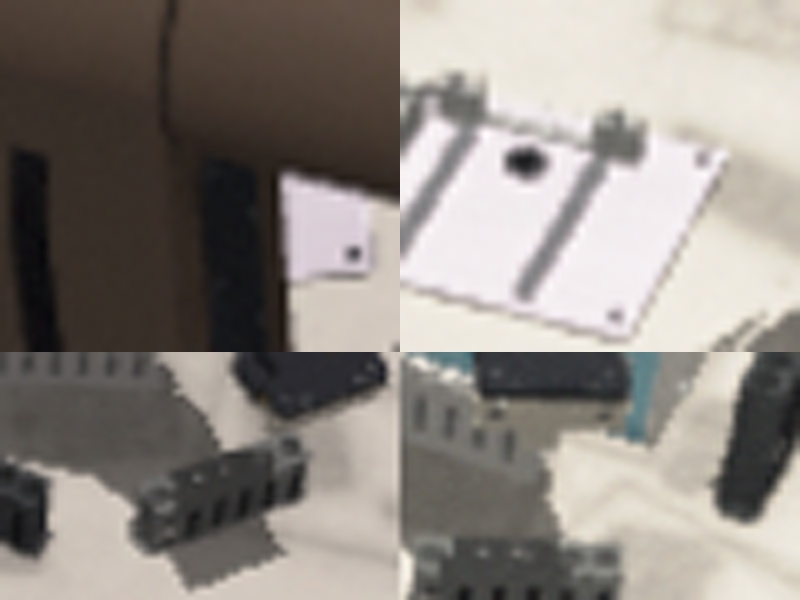

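In the right crop the nest is clear, with the plunger down (flat dark disc at (203.6,170.3)) and both strips and the plate edges visible. In the bottom crops the long cassette is unmoved below the gripper. I'll refit the nest from this view and descend.

```bash
python3 - <<'E'
from h import *
np.set_printoptions(precision=4,suppress=True)
im=cv2.imread("pics/scene5.png").astype(float);g=im.min(2)
def line(pts,z,n="scene"):
    X=ray(n,pts,z)[:,:2]
    for _ in range(2):
        m=X.mean(0);d=np.linalg.svd(X-m)[2][0];e=(X-m)@[-d[1],d[0]];X=X[abs(e)<=1.8*e.std()+1e-4]
    print(len(X),m,"ang",np.degrees(np.arctan(d[1]/d[0])),"std",e.std());return m,d
def strip(ul,ur,v0,v1,w0=6):
    P=[]
    for v in range(v0,v1):
        c=ul+(ur-ul)*(v-v0)/(v1-1-v0);u=np.arange(int(c)-w0,int(c)+w0+1);w=np.clip(190-g[v,u],0,None);P.append(((u*w).sum()/w.sum(),v))
    return np.array(P)
# right strip (212,171.5)->(204,186); left strip (195,170)->(189?,180)
m1,d1=line(strip(212.3,204.2,171,186,4),.013)
m2,d2=line(strip(194.5,183,171,188,4),.013)
for m,d in((m1,d1),(m2,d2)):
    print("offset along y at yaw9.5", m@[-np.sin(np.radians(9.5)),np.cos(np.radians(9.5))])
# plunger (pressed, z=.010)
y,x=np.mgrid[164:176,197:211];w=np.clip(110-g[164:176,197:211],0,None);u=[(x*w).sum()/w.sum(),(y*w).sum()/w.sum()];print(u,ray("scene",u,.009))
# plate mask
lab=cv2.cvtColor(cv2.imread("pics/scene5.png"),cv2.COLOR_BGR2LAB).astype(int)
print(lab[180,200],lab[195,225],lab[165,240])
mk=((lab[...,2]<129)&(lab[...,0]>190)).astype(np.uint8);mk[:150]=0;mk[205:]=0;mk[:,:165]=0;mk[:,235:]=0
mk=cv2.morphologyEx(mk,cv2.MORPH_CLOSE,np.ones((5,5)))
c=max(cv2.findContours(mk,0,2)[0],key=cv2.contourArea);q=cv2.approxPolyDP(cv2.convexHull(c),1.5,True)[:,0]
print(np.c_[q,ray("scene",q,.008)[:,:2]])
E
```

```text
15 [0.4793 0.1357] ang 9.508718250492018 std 0.00033059104719581337<stdin>:12: RuntimeWarning: invalid value encountered in scalar divide
Traceback (most recent call last):
numpy.linalg.LinAlgError: SVD did not converge
```

```bash
python3 -m pendant '[[0,-1,60,0,0,0],[0,-1,90,0,0,0],[0,-1,110,0,0,0],[0,-1,120,0,0,0]]'
```

```text
time_s: 11.5
tcp_pos: [0.4416, -0.3122, 0.0826]
eef_rot: [180.0, 0.1, -63.9]
contact_force: [-0.4, 0.1, 1.1]
gripper_width: 0.0598
gripper_force: 0.0
```

```bash
python3 - <<'E'
from h import *
np.set_printoptions(precision=4,suppress=True)
im=cv2.imread("pics/scene5.png");g=im.min(2).astype(float)
y,x=np.mgrid[164:176,197:211];w=np.clip(110-g[164:176,197:211],0,None);u=[(x*w).sum()/w.sum(),(y*w).sum()/w.sum()];print("pl",u,ray("scene",u,.009)[0])
pts=[]
X=[]
for v in range(168,184):   # left strip, follow predicted line 80 mm from right one
    pass
a=np.radians(9.5);ny=np.array([-np.sin(a),np.cos(a)]);nx=np.array([np.cos(a),np.sin(a)])
m1=np.array([.4793,.1357])
for nm,off in(("R",0),("L",.08)):
    o=[]
    for t in np.arange(-.04,.035,.005):
        q=m1+nx*t;s=np.arange(-.014,.0141,.0005);Q=np.c_[q+ny*off+s[:,None]*ny,np.full(len(s),.013)]
        uv=proj("scene",Q).astype(np.float32);I=cv2.remap(g.astype(np.float32),uv[:,:1],uv[:,1:],1)[:,0]
        w=np.clip(185-I,0,None);o.append((s*w).sum()/w.sum() if w.sum() else np.nan)
    print(nm,np.array(o)*1e3)
# plate edges along nest axes from seat guess, z=.008: profile of Lab b
lab=cv2.cvtColor(im,cv2.COLOR_BGR2LAB).astype(np.float32)
c=np.array([.511,.177])
def edge(d,base,s):
    Q=np.c_[base+s[:,None]*d,np.full(len(s),.008)];uv=proj("scene",Q).astype(np.float32)
    I=cv2.remap(lab[...,2],uv[:,:1],uv[:,1:],1)[:,0];G=np.gradient(cv2.GaussianBlur(I[:,None],(1,9),0)[:,0]);return s[np.argmax(G)]
s=np.arange(.07,.14,.0005)
print("front -x",[round(edge(-nx,c+ny*k,s)*1e3,1) for k in(-.08,-.05,0,.02,.04,.06)],"exp 105")
print("right -y",[round(edge(-ny,c+nx*k,s)*1e3,1) for k in(-.09,-.07,-.05,-.03,0.,.02)],"exp 104")
E
python3 -m pendant '[[0,0,20,0,0,0],[0,0,40,0,0,0],[0,0,48,0,0,0],[0,0,48,0,0,0]]'
```

```text
pl [np.float64(203.16228070175438), np.float64(169.72149122807016)] [0.5164 0.1845 0.009 ]
R [ 0.5698  0.4697 -0.1356 -0.2605  0.2052  0.0058 -0.0611 -0.2995 -0.3021
 -0.244  -0.3038 -0.0211  0.0558  0.1751  0.5244  0.3798]
L [-0.8101 -0.5391 -0.2246  0.0485 -0.2499 -0.2686 -0.2763 -0.5885  0.0602
  0.3896 -0.1171 -0.5118 -0.6894 -0.206   0.1182  0.3589]
front -x [np.float64(101.0), np.float64(101.0), np.float64(101.5), np.float64(101.5), np.float64(102.0), np.float64(101.5)] exp 105
right -y [np.float64(98.5), np.float64(99.5), np.float64(100.0), np.float64(99.0), np.float64(100.0), np.float64(100.0)] exp 104
time_s: 12.0
tcp_pos: [0.4419, -0.3132, 0.0357]
eef_rot: [180.0, 0.0, -63.9]
contact_force: [0.0, 0.5, 0.3]
gripper_width: 0.0602
gripper_force: 0.0
```

The strips in both views agree: nest yaw is 9.5° and the seat is at about (0.514,0.1815). I'll close on the cassette.

```bash
python3 -m pendant '[[0,0,0,0,0,0],[0,0,0,0,0,0],[0,0,0,0,0,0],[0,0,0,0,0,0],[0,0,0,0,0,0],[0,0,0,0,0,0]]' 20 30;  python3 -m pendant '[[0,0,-5,0,0,0],[0,0,-15,0,0,0],[0,0,-30,0,0,0],[0,0,-30,0,0,0]]'
```

```text
time_s: 12.75
tcp_pos: [0.4419, -0.3136, 0.0358]
eef_rot: [-180.0, -0.0, -64.0]
contact_force: [0.4, 0.2, 3.3]
gripper_width: 0.0298
gripper_force: 29.8
time_s: 13.25
tcp_pos: [0.4427, -0.3139, 0.0673]
eef_rot: [-179.9, -0.1, -64.0]
contact_force: [-0.4, 0.4, -0.6]
gripper_width: 0.0298
gripper_force: 29.8
```

Gripped at 29.8 mm with 30 N. Lifting and carrying it to a hover point short of the corner.

```bash
python3 -m pendant '[[0,0,-60,0,0,0],[0,0,-120,0,0,0],[0,0,-130,0,0,0],[0,0,-130,0,0,0]]' - 40; python3 -c "
from h import *
rel(.5017,.1642,.197,-80.5)"
```

```text
time_s: 13.75
tcp_pos: [0.4417, -0.3134, 0.1959]
eef_rot: [-179.9, -0.0, -64.0]
contact_force: [-0.1, -0.4, -1.3]
gripper_width: 0.0294
gripper_force: 39.8
[-402.9 -263.3   -1. ] [-0.0015 -0.0004  0.288 ]
```

```bash
python3 -m pendant '[[-40,-26,0,0,0,0.03],[-90,-59,0,0,0,0.06],[-140,-92,0,0,0,0.1],[-190,-124,0,0,0,0.14],[-240,-157,0,0,0,0.18],[-290,-190,0,0,0,0.22],[-340,-222,0,0,0,0.26],[-380,-248,0,0,0,0.288],[-403,-263,0,0,0,0.288],[-403,-263,0,0,0,0.288],[-403,-263,0,0,0,0.288]]'; python3 - <<'E'
from h import *
np.set_printoptions(precision=1,suppress=True)
a=r.capture("scene")[:,:,::-1].copy();cv2.imwrite("pics/scene6.png",a)
rel(.5017,.1642,.085,-80.5)
t=r.get_state()["tcp_pos"];c=np.radians(9.5);nx=np.array([np.cos(c),np.sin(c),0]);ny=np.array([-np.sin(c),np.cos(c),0])
b=t-[0,0,.0358]
print("pred near bottom/top edges",proj("scene",[b-.015*nx+s*.062*ny+[0,0,z] for z in(0,.068) for s in(-1,1)]).ravel())
k=4;u0,v0=170,110
G=cv2.resize(a[v0:180,u0:240].max(2),None,fx=k,fy=k,interpolation=cv2.INTER_CUBIC)
m=(G<125).astype(np.uint8);h=max(cv2.findContours(m,0,2)[0],key=cv2.contourArea);q=cv2.approxPolyDP(cv2.convexHull(h),3,True)[:,0]
print((q/k+[u0,v0]))
cv2.imwrite("pics/c6.png",cv2.resize(a[100:200,160:250],None,fx=6,fy=6,interpolation=cv2.INTER_CUBIC))
E
```

```text
time_s: 15.12
tcp_pos: [0.5003, 0.1632, 0.1939]
eef_rot: [179.8, -0.1, -80.5]
contact_force: [-0.1, -0.7, -1.4]
gripper_width: 0.03
gripper_force: 39.8
[ -1.1  -1.6 109.4] [ 0. -0. -0.]
pred near bottom/top edges [214.4 153.8 187.2 147.4 213.2 141.4 185.3 135. ]
[[216.2 110. ]
 [215.5 152.2]
 [211.5 153.2]
 [188.  147. ]
 [181.5 137. ]
 [179.5 131.2]
 [188.2 110. ]]
```

View pics/c6.png

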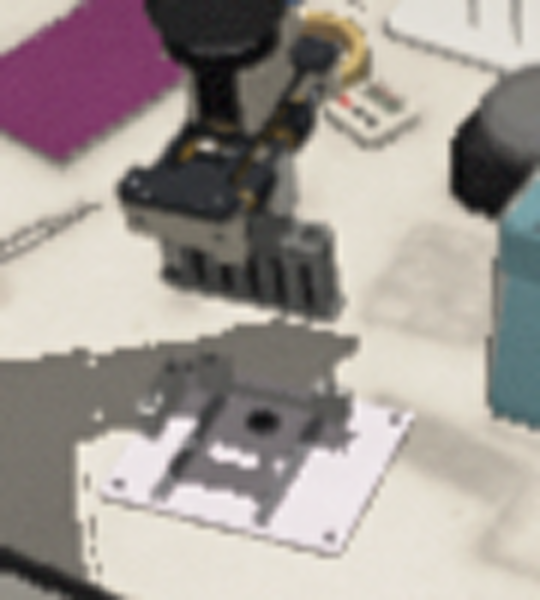

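The picture shows the cassette hanging upright in the grip. Its lower edge, (188,147) to (211.5,153), is where I predicted, so TCP and cassette pose agree. The plunger is down and the nest is clear below. Lowering onto the strips.

```bash
python3 -m pendant '[[-1,-2,50,0,0,0],[-1,-2,90,0,0,0],[-1,-2,110,0,0,0],[-1,-2,120,0,0,0],[-1,-2,120,0,0,0]]'; python3 -m pendant '[[0,0,8,0,0,0],[0,0,14,0,0,0],[0,0,20,0,0,0],[0,0,22,0,0,0]]'; python3 -m pendant '[[0,0,1,0,0,0],[0,0,2,0,0,0]]'
```

```text
time_s: 15.8
tcp_pos: [0.5029, 0.1646, 0.0754]
eef_rot: [180.0, -0.0, -80.5]
contact_force: [0.4, -0.2, -0.4]
gripper_width: 0.0296
gripper_force: 39.8
time_s: 16.3
tcp_pos: [0.5028, 0.1652, 0.0532]
eef_rot: [180.0, -0.0, -80.5]
contact_force: [-0.6, 0.6, -0.6]
gripper_width: 0.0299
gripper_force: 39.8
time_s: 16.55
tcp_pos: [0.5031, 0.1654, 0.0516]
eef_rot: [-180.0, 0.0, -80.5]
contact_force: [-0.4, 0.3, -0.5]
gripper_width: 0.03
gripper_force: 39.8
```

```bash
for i in 1 2 3; do python3 -m pendant '[[0,0,1,0,0,0],[0,0,1,0,0,0]]'|grep -E 'tcp_pos|contact'; done; python3 -c "
from h import *
print(r.get_state()['moment'])"
```

```text
tcp_pos: [0.503, 0.1653, 0.0506]
contact_force: [-0.1, 0.3, -2.1]
tcp_pos: [0.503, 0.1653, 0.0495]
contact_force: [-0.2, 0.4, -1.1]
tcp_pos: [0.5032, 0.1653, 0.0488]
contact_force: [0.1, -0.3, 2.4]
[-0.08057553  0.41574698 -0.06267192]
```

On the strips at the expected height. Sliding towards the side stop (tool -y).

```bash
python3 -m pendant '[[0,-2,0.3,0,0,0],[0,-5,0.3,0,0,0],[0,-8,0.3,0,0,0],[0,-8,0.3,0,0,0]]'|grep -E 'time|tcp_pos|contact|rot';  for i in 1 2 3 4; do python3 -m pendant '[[0,-1,0,0,0,0],[0,-1,0,0,0,0]]'|grep -E 'tcp_pos|contact'; done; python3 -c "
from h import *
s=r.get_state();print(s['moment'],s['eef_rot'])"
```

```text
time_s: 17.8
tcp_pos: [0.5094, 0.1657, 0.0485]
eef_rot: [179.8, -0.1, -80.5]
contact_force: [-7.9, -1.0, 10.2]
tcp_pos: [0.5101, 0.1658, 0.0484]
contact_force: [-9.0, -1.3, 11.7]
tcp_pos: [0.5109, 0.1659, 0.0484]
contact_force: [-9.3, 0.6, 12.7]
tcp_pos: [0.5119, 0.166, 0.0484]
contact_force: [-8.2, -0.8, 11.7]
tcp_pos: [0.5129, 0.1661, 0.0484]
contact_force: [-8.7, -1.2, 11.2]
[-0.47067735  3.70869038  0.01685557] [ 1.79788218e+02 -8.21642943e-02 -8.05077740e+01]
```

Constant force while moving means it is friction. I'll ease the down-force and continue.

```bash
python3 -m pendant '[[0,0,-0.4,0,0,0],[0,0,-0.4,0,0,0]]'|grep -E 'tcp_pos|contact';  for i in 1 2 3 4 5; do python3 -m pendant '[[0,-1,0,0,0,0],[0,-1,0,0,0,0]]'|grep -E 'tcp_pos|contact'; done; python3 -c "
from h import *
s=r.get_state();print(s['moment'],s['eef_rot'])"
```

```text
tcp_pos: [0.5151, 0.1674, 0.0486]
contact_force: [-0.0, 0.4, -0.7]
tcp_pos: [0.5159, 0.1675, 0.0486]
contact_force: [-1.4, 0.7, 0.8]
tcp_pos: [0.517, 0.1677, 0.0486]
contact_force: [-1.2, -0.6, -0.7]
tcp_pos: [0.5181, 0.1679, 0.0486]
contact_force: [0.9, -0.4, -0.6]
tcp_pos: [0.5189, 0.168, 0.0486]
contact_force: [0.6, 0.1, -0.4]
tcp_pos: [0.5193, 0.1679, 0.0486]
contact_force: [-3.3, -0.5, 1.5]
[0.11115999 1.35355729 0.10601814] [ 1.79948449e+02 -1.27984262e-02 -8.04918819e+01]
```

The side stop is touched. Next, sliding towards the end stop (tool -x).

```bash
python3 -m pendant '[[-3,0.5,0,0,0,0],[-6,0.5,0,0,0,0],[-9,0.5,0,0,0,0],[-10,0.5,0,0,0,0]]'|grep -E 'tcp_pos|contact';  for i in 1 2 3 4 5 6; do python3 -m pendant '[[-1,0,0,0,0,0],[-1,0,0,0,0,0]]'|grep -E 'tcp_pos|contact'; done; python3 -c "
from h import *
s=r.get_state();print(s['moment'],s['eef_rot'])"
```

```text
tcp_pos: [0.5176, 0.178, 0.0486]
contact_force: [-0.5, -2.2, 0.3]
tcp_pos: [0.5174, 0.1789, 0.0486]
contact_force: [-0.9, -2.7, 0.9]
tcp_pos: [0.5173, 0.1798, 0.0487]
contact_force: [-1.0, -3.0, 1.0]
tcp_pos: [0.5171, 0.1808, 0.0487]
contact_force: [-0.9, -1.8, 1.6]
tcp_pos: [0.5169, 0.1818, 0.0486]
contact_force: [-1.4, -3.6, 1.4]
tcp_pos: [0.5169, 0.1822, 0.0488]
contact_force: [-0.0, -6.7, 3.3]
tcp_pos: [0.5168, 0.1824, 0.049]
contact_force: [0.7, -10.3, 4.7]
[-3.73247012 -0.26054258  0.05587211] [ 1.79969699e+02 -1.13846079e-01 -8.04765000e+01]
```

The end stop is touched (about 10 N). Now pressing back onto the side stop.

```bash
for i in 1 2 3; do python3 -m pendant '[[0,-1,0,0,0,0],[0,-1,0,0,0,0]]'|grep -E 'tcp_pos|contact'; done; python3 -c "
from h import *
s=r.get_state();print(s['moment'],s['eef_rot'])"
```

```text
tcp_pos: [0.5171, 0.1822, 0.0488]
contact_force: [-2.1, -9.5, 7.1]
tcp_pos: [0.5173, 0.1822, 0.0486]
contact_force: [-3.8, -8.7, 8.3]
tcp_pos: [0.5175, 0.1821, 0.0485]
contact_force: [-5.7, -8.2, 9.3]
[-3.22757918  3.03405602  0.36997709] [ 1.79739005e+02 -1.67030909e-01 -8.04910572e+01]
```

Both stops carry load. I'll ease the downward force a little so the load sits on the stops rather than strip friction, and push more firmly.

```bash
python3 -m pendant '[[0,-1,-0.3,0,0,0],[-1,-2,-0.6,0,0,0],[-2,-3,-0.6,0,0,0],[-2,-3,-0.6,0,0,0]]'; python3 -m pendant '[[0,0,0,0,0,0],[0,0,0,0,0,0],[0,0,0,0,0,0],[0,0,0,0,0,0]]';python3 -c "
from h import *
s=r.get_state();f=s['contact_force'];c=np.radians(9.5);print(f@[np.cos(c),np.sin(c),0],f@[-np.sin(c),np.cos(c),0],f[2],s['moment'],s['eef_rot'])"
```

```text
time_s: 23.55
tcp_pos: [0.5179, 0.1822, 0.0484]
eef_rot: [179.5, -0.3, -80.5]
contact_force: [-11.2, -14.8, 12.4]
gripper_width: 0.0297
gripper_force: 39.9
time_s: 24.05
tcp_pos: [0.5179, 0.1822, 0.0485]
eef_rot: [179.5, -0.3, -80.5]
contact_force: [-11.3, -14.0, 12.9]
gripper_width: 0.03
gripper_force: 39.9
-13.437920858121105 -11.916190138042618 12.891660783171414 [-5.20628231  4.67355927  0.39571023] [179.46648519  -0.32257641 -80.53190143]
```

```bash
python3 -m pendant '[[0,0,-0.4,0,0,-0.003],[0,0,-0.8,0,0,-0.005],[0,0,-0.8,0,0,-0.005],[0,0,-0.8,0,0,-0.005],[0,0,-0.8,0,0,-0.005],[0,0,-0.8,0,0,-0.005]]';python3 - <<'E'
from h import *
s=r.get_state();f=s['contact_force'];c=np.radians(9.5);print(f@[np.cos(c),np.sin(c),0],f@[-np.sin(c),np.cos(c),0],f[2],s['moment'],s['eef_rot'])
a=r.capture("scene")[:,:,::-1].copy();b=r.capture("top")[:,:,::-1].copy()
cv2.imwrite("pics/c7.png",np.hstack([cv2.resize(a[140:200,175:235],(400,400),interpolation=2),cv2.resize(b[175:235,170:230],(400,400),interpolation=2)]))
E
```

```text
time_s: 24.8
tcp_pos: [0.5179, 0.1823, 0.0485]
eef_rot: [179.4, -0.3, -80.3]
contact_force: [-7.1, -13.9, 6.0]
gripper_width: 0.0299
gripper_force: 39.8
-9.274434985046796 -12.537272471827434 6.015742410202899 [-5.09830953  3.63809615  0.0879125 ] [179.44780995  -0.30866907 -80.28982004]
```

View pics/c7.png

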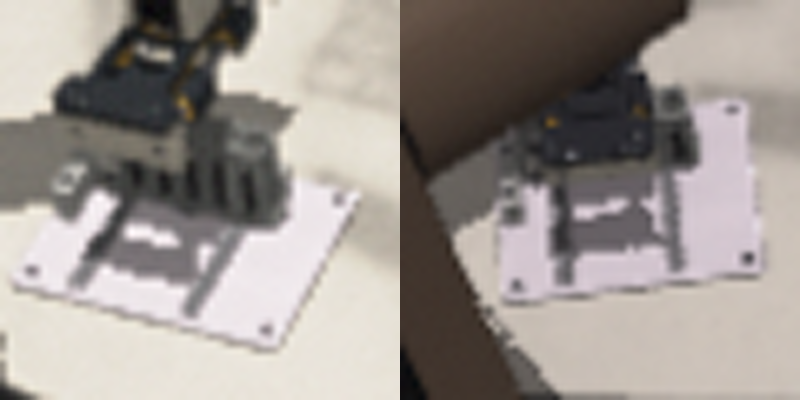

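The picture shows the cassette standing across both strips, against the end stop at the left and the side blocks behind. Loads are about 9 N on the side stop and 12 N on the end stop, with almost no yaw moment and little strip friction. Handing in.

```bash
python3 -c "
from plant import r
print(r.close_job())"
```

```text
the job is handed in; nothing more can be done
None
```

The job is handed in (no verdict came back): the plunger was pressed to its stop first, and the long cassette is still gripped at about 40 N, standing on the strips and pressed against the side stop (about 9 N) and the end stop (about 12 N) by wrist-force reading.

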